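# Click the evidence camera into the marked notch and take the picture

## Robot

A 7-joint arm with a two-finger parallel gripper is mounted at the origin on the work surface. World frame = base frame: x ahead of the robot, y to its left, z up, the work surface at z = 0. Lengths are in m, angles in rad, forces in N, time in s.
With the tool pointing down it reaches from about 0.35 to 0.9 m from the base axis. Payload 8.1 kg.
Tool frame: the origin (TCP) lies where the fingers leave the gripper's body, on its centre line; the fingertips stand 66 mm ahead of it and the grasp point (between the pads) lies 47 mm ahead of it (arm.tip_reach is the distance from the TCP to the fingertips, in m); z points along the fingers, y is the direction in which the jaws open and shut (so a half turn about z gives the same grasp; the last joint's range is limited). The gripper opens to 92 mm and grips with 3 to 60 N. Pads are 19 mm wide; open, the fingers measure 130 mm over their backs; the gripper's body (75 mm by 190 mm) begins 47 mm behind the grasp point.
Start: joints at [-0.103, 0.434, 0.025, 1.573, -0.012, 1.134, -0.075], TCP at [0.625, -0, 0.292] pointing down, gripper open.
Joint ranges: [-2.62, 2.62], [-0.44, 2.09], [-1.27, 1.32], [0.08, 2.57], [-1.32, 4.46], [0.12, 2], [-2.74, 2.74]. Speed limits (rad/s): [2.22, 2.22, 3.01, 3.01, 3.14, 3.14, 3.14].

## Interface

Orientations are given as a rotation vector (axis times angle).
In Python, from cell import arm gives the robot as it stands.
- The arm moves only by the tool carry_out, never from a script. Its argument "plan" is a list of rows, each a list of 5 numbers: the shift along the world's x, y, z in cm, then the turn about the world's z in rad, then the finger opening in cm, from 0 to 9.18. In form: [[tx, ty, tz, spin, fingers], ...]. A call has 1 to 20 rows; each row is the pose to reach, as a shift and turn from the pose measured when the call began; what a row does not reach only later rows make up. A row lasts 1/10 s, in which the tool goes at most 50 mm and 8.59 degrees, less where a joint would pass 70% of its speed; a pose out of reach is approached as far as the arm can. A call with a gripper value outside its range is refused whole. The fingers move at their own pace and stop on an object; "squeeze" is the grip in N (left out, the last holds). Time passes only in rows, so rows that repeat a pose let the fingers close. It gives the time, the measured TCP pose, the force and the opening at its end, in the units of the state.
- arm.observe(): the state, without advancing time (a new reading comes with each control period).
- arm.get_image(name): name is "scene" or "side" or "wrist"; returns (picture, depth): 400x640x3 uint8, red, green, blue; 400x640 float32, m along the optical axis (not along the pixel's ray), 0 where there is no reading.
- arm.get_calibration(name): a dict with "intrinsics" (3x3 intrinsics, pixels), "rvec" (rotation vector, rad) and "tvec" (3), from world to camera coordinates, as OpenCV has them; the wrist camera has in their place "tool_from_camera" (4x4, takes a point from camera to tool coordinates, whose origin is the TCP and whose axes are the flange's). Camera axes: x right, y down, z forward; pixel columns grow to the right and rows downward; lengths in m; the calibration is good to about 2 mm. A picture is of the moment at which its call begins: read the wrist's pose just before it. get_calibration takes no time and is no camera call.
- arm.sign_off(): hands the job in, once; it reports no verdict.
The state is a dict: "clock": time; "joints": joint angles; "dq": joint speeds; "joint_efforts": joint torques, N m; "position": TCP position; "ee_rot": TCP orientation; "force": force on the tool from outside, world axes, zero at the start; "ft_torque": the same for the moment, N m; "width": opening from 0.0 (shut) to 1.0 (fully open).
Only numpy, scipy, OpenCV 4.12 (cv2) and the standard library are available. Lean on these libraries where they do the work, as an engineer would, in place of code of your own. Each camera call takes 0.05 s, during which the arm holds its last target. There are 200 camera calls.

## Task

Push the evidence camera gently along its rail with the fingertips, without gripping it, until it clicks into the notch marked by the red tab. Then press the yellow shutter button fully down with a fingertip and let it come back up, the camera staying in its notch; leave everything else on the bench where it is.

Things in the scene. Friction and masses are not known exactly. Their poses are not given: they have to be found in the camera images.
- rail: black and steel camera rail fixed to the bench, 404 mm long (along its y, within 0.2 rad of world y), 50 mm wide, 40 mm high, end blocks 60 mm wide and 46 mm high. Origin: centre of its underside. Four click notches at y = -90, -45, +45 and +90 mm; each catches the camera from about 4 to 5 mm either side
- camera (a joint): place of the camera along the rail in m: 0 mid-rail, + to the rail's +y, stops at +-0.13; starts near 0, in no notch. It slides with 1 to 2 N of drag (plus 6 N per m/s). As its spring pin drops into a notch the push needed falls to nothing and it jumps ahead by up to 5 mm to the notch centre; leaving a notch takes 4 to 9 N, so others can be pushed through
- camera_mark (a point): red index line at the foot of the carriage, on the rail's +x side: 28 mm from the rail's centre line, 42 mm above the bench, mid-length. The carriage is an aluminium block 90 mm along the rail x 56 mm, 42 to 64 mm above the bench
- camera_top (a point): centre of the camera's top, 134 mm above the bench, 5 mm to the robot's side of the rail's centre line. The black camera is a box 90 mm along the rail x 46 mm x 70 mm high on the carriage. Its two flat end faces, 45 mm either way along the rail, are for pushing. The lens, 52 mm across, sticks out 12 mm to the rail's +x
- red_tab: the tab that marks the wanted notch: a red plastic marker tab fixed beside one of the four notches, 55 mm across x 14 mm along the rail x 8 mm high, with a 20 mm high lug next to the rail; origin: middle of its underside, 53 mm from the rail's centre line on the rail's +x side, exactly abreast of its notch; same yaw as the rail
- blue_tab: a blue plastic marker tab fixed beside one of the four notches, 55 mm across x 14 mm along the rail x 8 mm high, with a 20 mm high lug next to the rail; origin: middle of its underside, 53 mm from the rail's centre line on the rail's +x side, exactly abreast of its notch; same yaw as the rail
- green_tab: a green plastic marker tab fixed beside one of the four notches, 55 mm across x 14 mm along the rail x 8 mm high, with a 20 mm high lug next to the rail; origin: middle of its underside, 53 mm from the rail's centre line on the rail's +x side, exactly abreast of its notch; same yaw as the rail
- white_tab: a white plastic marker tab fixed beside one of the four notches, 55 mm across x 14 mm along the rail x 8 mm high, with a 20 mm high lug next to the rail; origin: middle of its underside, 53 mm from the rail's centre line on the rail's +x side, exactly abreast of its notch; same yaw as the rail
- shutter_top (a point): middle of the top of the yellow shutter button (36 mm across) in its grey housing on the bench, on one side of the rail or the other; pressed straight down
- shutter (a joint): how far the button is pressed, in m: 0 released, 0.007 fully down; a spring pushes it back, 5 N when fully down
- tape: brown roll of tape lying flat, 90 mm across, 25 mm high; to be left alone. Origin: centre of its underside
- pen: black marker pen with a white end lying on the bench, 130 mm long, 14 mm thick; to be left alone. Origin: centre of its underside
- pill_box: flat white plastic box, 75 x 50 x 22 mm; to be left alone. Origin: centre of its underside
- tub: open white plastic bowl, 100 mm across, 60 mm high; to be left alone. Origin: centre of its underside
There are look-alikes about, which are no part of the job. Of the things like the part that bears shutter_top, leave any that is turquoise; of the rest the smaller one is meant.

How it is judged:
On the way, in this order (a step that is already met when the one before it is completed fails the run):
1. the camera sits in the notch at the red tab (y of camera_mark in the frame of red_tab between -0.0035 and 0.0035 m), for 0.3 s.
2. the shutter button is pressed down (at least 5 of its 7 mm) with the camera in the notch (all of step 1 and value of joint shutter above 0.005 m), for 0.05 s.
At the end, for the whole second after the job is handed in: the camera's index line is within 3.5 mm of the middle of the red tab, measured along the rail, and at rest; the shutter button, pressed after that, is up again (less than 1.5 mm down) (all of step 1 and velocity of joint camera between -0.01 and 0.01 m/s and value of joint shutter below 0.0015 m); the robot touches nothing.
It fails at once if the shutter is pressed while the camera is not at the red tab (value of joint shutter above 0.004 m and not (y of camera_mark in the frame of red_tab between -0.0035 and 0.0035 m)).
It fails at once if the fingers grip or ram the camera (over 30 N between the fingers and the camera) (contact force between the fingers and camera above 30 N).
It fails at once if another thing on the bench is moved or lifted by more than 20 mm (distance of any of tape, pen, pill_box, tub from where it was at the start of the episode above 0.02 m).
It also fails if it takes over 51 s, if anything falls off the work surface, if the arm or the gripper's body presses on something with over 40 N, if the wrist force passes 120 N, or if a joint passes its speed limit or range.

## Working session

There is one attempt and no reset: what is moved stays moved. The work goes in short steps, Python scripts to look and compute and a tool call to move; the robot and the scene stay as the last step left them, time stands still between calls to the robot, and variables do not carry over. Pictures are saved under pics/ and viewed, about 8 in all and at most 12, crops included, and the job is handed in when it is done.

Besides the shell and the picture viewer there is one more tool, called by a JSON object that holds its "api" and its "payload". carry_out: Moves the arm, as the interface text tells. Its arguments: {"type":"object","properties":{"plan":{"type":"array"},"squeeze":{"type":"number"}},"required":["plan"]}

```bash
ls; mkdir -p pics
cat > h.py <<'E'
import numpy as np, cv2
from cell import arm
def grab(n,tag):
    s=arm.observe(); im,d=arm.get_image(n)
    np.savez(f'pics/{tag}.npz',im=im,d=d,pos=s['position'],rot=s['ee_rot'],name=n)
    cv2.imwrite(f'pics/{tag}.png',im[:,:,::-1]); return im,d
def load(tag):
    z=np.load(f'pics/{tag}.npz'); return z['im'],z['d'],cam(str(z['name']),z['pos'],z['rot'])
def cam(n,pos,rot):
    c=arm.get_calibration(n); K=np.array(c['intrinsics'])
    if n=='wrist':
        T=np.eye(4);T[:3,:3]=cv2.Rodrigues(np.array(rot,float))[0];T[:3,3]=pos
        W=T@np.array(c['tool_from_camera']); return K,W[:3,:3],W[:3,3]
    R=cv2.Rodrigues(np.array(c['rvec'],float))[0]; return K,R.T,-R.T@np.array(c['tvec']).ravel()
def ray(C,u,v,z):
    K,R,o=C; d=R@np.linalg.solve(K,[u,v,1.]); return o+d*(z-o[2])/d[2]
def dep(C,u,v,d):
    K,R,o=C; return o+R@(np.linalg.solve(K,[u,v,1.])*d)
def cloud(C,d):
    K,R,o=C; v,u=np.mgrid[:d.shape[0],:d.shape[1]]
    p=np.stack([(u-K[0,2])/K[0,0]*d,(v-K[1,2])/K[1,1]*d,d],-1); P=p@R.T+o; P[d<=0]=np.nan; return P
E
python3 - <<'E'
from h import *
for n in('scene','side','wrist'):
    im,d=grab(n,n+'0'); print(n,cam(n,*[np.load(f'pics/{n}0.npz')[k] for k in('pos','rot')]))
a=[cv2.imread(f'pics/{n}0.png') for n in('scene','side')]
cv2.imwrite('pics/both.png',cv2.resize(np.vstack(a),(480,600)))
E
```

```text
pics
scene (array([[413.51005893,   0.        , 322.07691351],
       [  0.        , 413.51005893, 203.38584064],
       [  0.        ,   0.        ,   1.        ]]), array([[ 0.51143141,  0.65902113, -0.55147898],
       [ 0.85932252, -0.39098814,  0.32968633],
       [ 0.00164852, -0.64251025, -0.76627532]]), array([ 1.08693819, -0.35333166,  0.86409649]))
side (array([[460.01991751,   0.        , 317.32510837],
       [  0.        , 460.01991751, 205.85542864],
       [  0.        ,   0.        ,   1.        ]]), array([[-0.7314627 , -0.48766963,  0.47659275],
       [-0.68187148,  0.52690378, -0.50736939],
       [-0.00368988, -0.69609679, -0.71793847]]), array([-0.12828947,  0.66752513,  1.06575852]))
wrist (array([[325.86832061,   0.        , 321.4125075 ],
       [  0.        , 325.86832061, 194.5533558 ],
       [  0.        ,   0.        ,   1.        ]]), array([[ 9.99999512e-01, -6.97500184e-05, -9.85892934e-04],
       [-3.33078168e-04, -9.62939325e-01, -2.69717898e-01],
       [-9.30542248e-04,  2.69718095e-01, -9.62938878e-01]]), array([0.62479971, 0.07450849, 0.3828452 ]))
```

View pics/scene0.png

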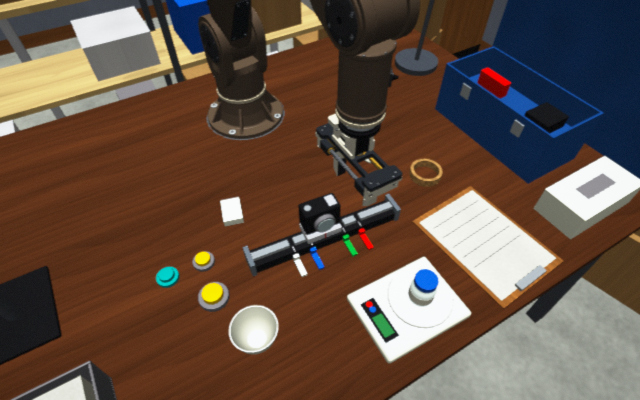

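View pics/side0.png

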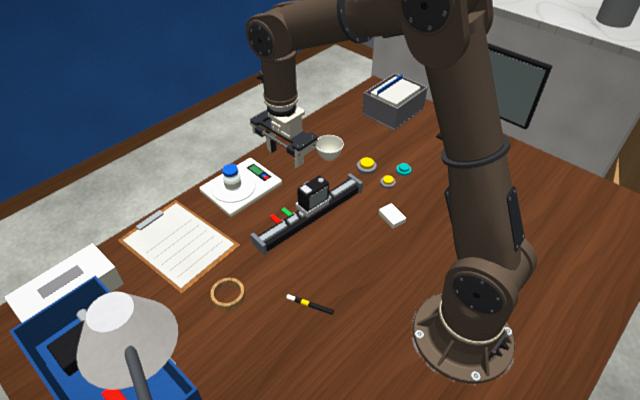

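The scene view shows the tabs from −y to +y: white (300,265), blue (317,258), green (350,245), red (366,239). The camera is mid-rail at (320,213). There are three button candidates: small yellow (203,259), large yellow (212,294) and turquoise (167,275). I rule out the turquoise one, and the smaller yellow fits the description. I'll measure these and confirm with a crop.

Run:
```python
from h import *
R={'red':[((0,8),150,90),((172,180),150,90)],'blue':[((100,118),150,70)],'green':[((50,75),130,50)],'yellow':[((22,34),150,120)]}
for tag in('scene0','side0'):
    im,d,C=load(tag); P=cloud(C,d); h=cv2.cvtColor(im,cv2.COLOR_RGB2HSV)
    for k,L in R.items():
        m=np.zeros(d.shape,np.uint8)
        for (a,b),s,v in L: m|=((h[...,0]>=a)&(h[...,0]<=b)&(h[...,1]>=s)&(h[...,2]>=v)).astype(np.uint8)
        n,l,st,ce=cv2.connectedComponentsWithStats(m)
        for i in range(1,n):
            if st[i,4]<25: continue
            Q=P[l==i]; md=np.nanmedian(Q,0)
            if not(0.4<md[0]<0.95 and abs(md[1])<0.5 and md[2]<0.1):continue
            print(tag,k,ce[i].round(1),st[i,2:5],'dep',md.round(4),'min',np.nanpercentile(Q,3,0).round(3),'max',np.nanpercentile(Q,97,0).round(3))
    # black camera top: z 0.12..0.145
    t=P[(P[...,2]>0.127)&(P[...,2]<0.141)&(P[...,0]<0.8)&(P[...,0]>0.5)&(abs(P[...,1])<0.09)]
    if len(t): print(tag,'camtop',len(t),np.median(t,0),np.percentile(t,[2,98],0).round(3), cv2.minAreaRect((t[:,:2]*1000).astype(np.float32)))
im=cv2.imread('pics/scene0.png')[175:315,150:390]
cv2.imwrite('pics/c1.png',cv2.resize(im,None,fx=3.3,fy=3.3,interpolation=cv2.INTER_CUBIC))
```

```text
scene0 red [365.1 238.9] [ 16  23 183] dep [0.6254 0.0473 0.0077] min [ 0.601  0.04  -0.001] max [0.656 0.061 0.022]
scene0 red [368.5 303.7] [ 8  7 39] dep [ 0.7829 -0.0513  0.0239] min [ 0.776 -0.058  0.021] max [ 0.788 -0.045  0.026]
scene0 blue [316.1 257.2] [ 14  23 147] dep [ 0.6101 -0.086   0.0087] min [ 0.587 -0.093  0.003] max [ 0.641 -0.077  0.022]
scene0 blue [372.5 309.2] [ 8  7 42] dep [ 0.7975 -0.0511  0.0238] min [ 0.792 -0.058  0.021] max [ 0.804 -0.044  0.027]
scene0 green [349.  244.5] [ 16  22 148] dep [0.6194 0.0029 0.0082] min [ 0.596 -0.004  0.002] max [0.65  0.013 0.022]
scene0 green [383. 325.] [ 23  25 280] dep [ 0.8383 -0.053   0.0237] min [ 0.814 -0.065  0.021] max [ 0.862 -0.041  0.026]
scene0 yellow [202.  258.1] [ 15  15 170] dep [ 0.4807 -0.3253  0.0224] min [ 0.447 -0.34   0.003] max [ 0.496 -0.31   0.026]
scene0 yellow [211.6 292.6] [ 22  21 347] dep [ 0.5842 -0.339   0.0301] min [ 0.556 -0.358  0.017] max [ 0.604 -0.318  0.033]
scene0 camtop 630 [ 0.5646604  -0.04742833  0.13429967] [[ 0.539 -0.088  0.128]
 [ 0.586 -0.005  0.138]] ((561.66552734375, 
[... 182 characters left out ...]
0.065 0.033]
side0 green [255.4 169.6] [14 10 72] dep [ 0.837  -0.0513  0.0237] min [ 0.813 -0.063  0.019] max [ 0.862 -0.04   0.028]
side0 green [286.3 211.7] [12  9 55] dep [0.6282 0.0074 0.0091] min [ 0.593 -0.002  0.003] max [0.648 0.025 0.033]
side0 yellow [366.4 161.9] [ 14  11 111] dep [ 0.5787 -0.3338  0.0307] min [ 0.559 -0.354  0.023] max [ 0.6   -0.315  0.036]
side0 yellow [387.6 178.9] [10  9 71] dep [ 0.4768 -0.3211  0.0229] min [ 0.463 -0.338  0.017] max [ 0.493 -0.306  0.028]
side0 camtop 359 [ 0.55499004 -0.04148608  0.13431825] [[ 0.534 -0.086  0.128]
 [ 0.581 -0.001  0.139]] ((557.0625610351562, -44.72486877441406), (90.62008666992188, 50.71796798706055), 84.59806060791016)
```

View pics/c1.png

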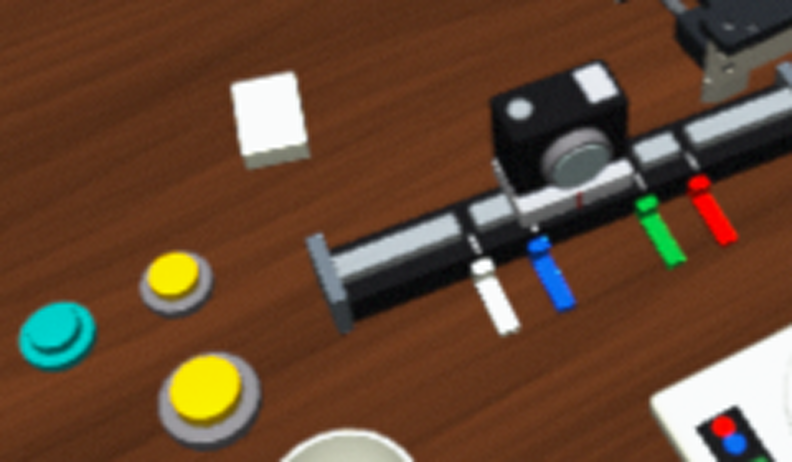

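View pics/wrist0.png

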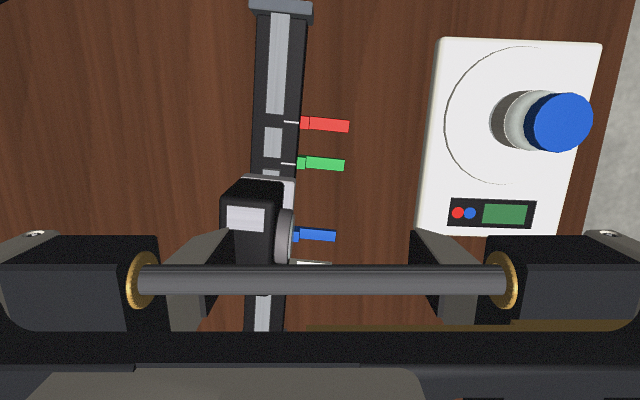

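The crop confirms the small yellow button on grey at scene (202,258). It measures about 34 mm across, while the large one is about 46 mm. The red tab is at +90, past the green one. Next I measure with the wrist view for a closer target.

```bash
cat >> h.py <<'E'
def tabs(tag):
    im,d,C=load(tag); h=cv2.cvtColor(im,cv2.COLOR_RGB2HSV); P=cloud(C,d); out={}
    for k,(a,b) in {'red':(0,8),'blue':(100,118),'green':(50,75)}.items():
        H=h[...,0].astype(int); m=((H>=a)&(H<=b)|((k=='red')&(H>170)))&(h[...,1]>140)&(h[...,2]>80)&(P[...,2]<0.013)&(P[...,2]>0.001)
        n,l,st,ce=cv2.connectedComponentsWithStats(m.astype(np.uint8))
        if n<2: continue
        i=1+np.argmax(st[1:,4]); q=np.argwhere(l==i)[:,::-1]
        W=np.array([ray(C,u,v,0.008) for u,v in q]); r=cv2.minAreaRect((W[:,:2]*1000).astype(np.float32))
        out[k]=np.array(r[0]); print(tag,k,ce[i].round(1),'top-plane rect mm',np.round(r[0],1),np.round(r[1],1),round(r[2],1),'depth z',np.median(P[l==i][:,2]).round(4))
    return out
E
python3 - <<'E'
from h import *
tabs('wrist0');tabs('scene0')
s=arm.observe();print(s['ee_rot'],s['position'],s['force'],s['clock'],cv2.Rodrigues(np.array(s['ee_rot'],float))[0].round(3))
im,d,C=load('wrist0');P=cloud(C,d)
t=P[(P[...,2]>0.129)&(P[...,2]<0.139)&(P[...,0]<0.62)&(abs(P[...,1])<0.1)]
print(len(t),np.percentile(t,[1,99],0).round(4))
E
```

```text
wrist0 red [328.8 124.1] top-plane rect mm [632.5  51.9] [14.  45.5] 84.2 depth z 0.0068
wrist0 blue [317.  234.3] top-plane rect mm [618.9 -81.6] [13.6 45.5] 84.2 depth z 0.0067
wrist0 green [318. 167.] top-plane rect mm [620.2   2.6] [8.1 3.4] 18.6 depth z 0.007
scene0 red [366.1 240.8] top-plane rect mm [630.3  47.5] [20.7 58.1] 82.0 depth z 0.0074
scene0 blue [317.2 259.9] top-plane rect mm [615.8 -86.2] [14.5 56.1] 83.0 depth z 0.0081
scene0 green [350.4 247.4] top-plane rect mm [628.4   2.7] [15.9 48.4] 85.0 depth z 0.0078
[-2.22092263e+00 -2.22093315e+00  1.48719926e-03] [ 6.24688309e-01 -4.12653389e-05  2.91635516e-01] [ 0.08740338 -0.82838951  1.01400188] 0.15 [[-0.     1.    -0.001]
 [ 1.     0.    -0.   ]
 [-0.    -0.001 -1.   ]]
3096 [[ 0.5416 -0.0559  0.1295]
 [ 0.5853  0.0022  0.1359]]
```

{"api": "carry_out", "payload": {"plan": [[-2,-4,0,-0.05,0],[-4,-8,0,-0.1,0],[-7.2,-12.5,0,-0.1,0],[-7.2,-13,0,-0.1,0],[-7.2,-13,-4,-0.1,0],[-7.2,-13,-8,-0.1,0],[-7.2,-13,-11,-0.1,0],[-7.2,-13,-13,-0.1,0],[-7.2,-13,-13,-0.1,0],[-7.2,-13,-13,-0.1,0]]}}

```text
clock: 1.15
position: [0.5529, -0.1299, 0.1619]
ee_rot: [-2.329, -2.107, 0.002]
force: [0.0, -0.3, 1.0]
width: 0.179
```

{"api": "carry_out", "payload": {"plan": [[0.1,1.0,0,0,0],[0.2,2.0,0,0,0],[0.23,2.3,0,0,0],[0.26,2.6,0,0,0],[0.29,2.9,0,0,0],[0.32,3.2,0,0,0],[0.35,3.5,0,0,0],[0.38,3.8,0,0,0],[0.41,4.1,0,0,0],[0.45,4.5,0,0,0],[0.49,4.9,0,0,0],[0.53,5.3,0,0,0],[0.57,5.7,0,0,0],[0.6,6.0,0,0,0]]}}

```text
clock: 2.55
position: [0.5591, -0.0693, 0.1619]
ee_rot: [-2.328, -2.107, 0.001]
force: [1.0, -3.0, 2.0]
width: 0.006
```

Run:
```python
from h import *
grab('scene','scene1');grab('wrist','wrist1')
for t in('scene0','scene1'):
    im,d,C=load(t);P=cloud(C,d)
    m=(P[...,2]>0.128)&(P[...,2]<0.140)&(P[...,0]<0.62)&(P[...,0]>.52)&(P[...,1]<0.09)&(P[...,1]>-.085)
    q=P[m]; u=q[:,0]*.101+q[:,1]*.995; print(t,len(q),np.percentile(u,[1,50,99]).round(4))
tabs('wrist1')
print(arm.observe()['force'])
a=np.vstack([cv2.resize(cv2.imread('pics/scene1.png')[160:290,220:430],None,fx=2.8,fy=2.8),cv2.resize(cv2.imread('pics/wrist1.png'),(588,230))])
cv2.imwrite('pics/c2.png',a)
```

```text
scene0 584 [-0.0276  0.0121  0.0537]
scene1 300 [0.011  0.0628 0.0859]
wrist1 red [413.2  24.9] top-plane rect mm [633.3  50.5] [14.8 42.6] 83.8 depth z 0.0068
wrist1 blue [401.2 209.8] top-plane rect mm [620.6 -81.5] [15.  40.9] 84.3 depth z 0.0067
wrist1 green [421.3  84.2] top-plane rect mm [637.   11.3] [ 1.4 26.5] 84.3 depth z 0.0069
[ 0.02951963 -0.18064104  0.07564059]
```

View pics/c2.png

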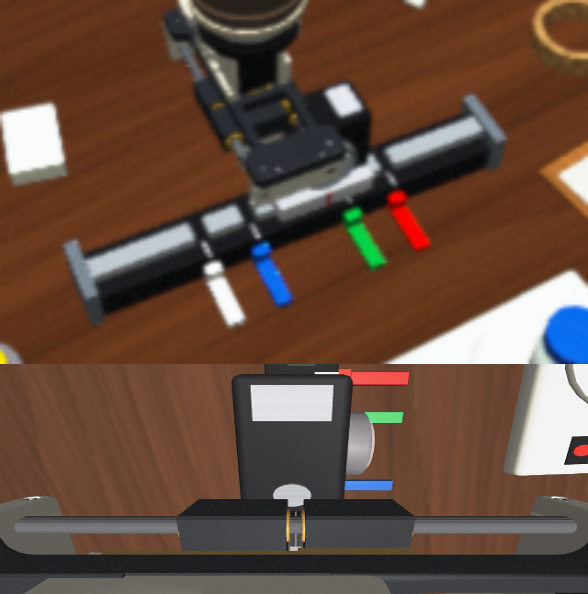

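The finger is on the −y end face and the camera has moved about 33 mm, so contact is good. Now I push it through the green notch.

{"api": "carry_out", "payload": {"plan": [[0.03,0.3,0,0,0],[0.06,0.6,0,0,0],[0.1,1.0,0,0,0],[0.14,1.4,0,0,0],[0.17,1.7,0,0,0],[0.2,2.0,0,0,0],[0.22,2.2,0,0,0],[0.24,2.4,0,0,0],[0.26,2.6,0,0,0],[0.28,2.8,0,0,0],[0.3,3.0,0,0,0],[0.32,3.2,0,0,0],[0.34,3.4,0,0,0],[0.37,3.7,0,0,0],[0.4,4.0,0,0,0],[0.43,4.3,0,0,0],[0.46,4.6,0,0,0],[0.48,4.8,0,0,0],[0.48,4.8,0,0,0]]}}

```text
clock: 4.55
position: [0.5637, -0.0196, 0.1617]
ee_rot: [-2.325, -2.109, 0.0]
force: [0.2, -0.9, -0.4]
width: 0.003
```

```bash
cat >> h.py <<'E'
def front(tag):
    im,d,C=load(tag);P=cloud(C,d)
    v=P[...,0]*.995-P[...,1]*.101; u=P[...,0]*.101+P[...,1]*.995
    m=(P[...,2]>.127)&(P[...,2]<.141)&(v>.545)&(v<.58)&(u<.25)&(u>-.05)
    # per-column frontmost edge pixel, cast on z=0.134
    e=[]
    for c in np.unique(np.argwhere(m)[:,1]):
        r=np.argwhere(m[:,c])[:,0].min(); w=ray(C,c,r-.5,.134); e.append(w[0]*.101+w[1]*.995)
    print(tag,'front edge u',np.median(e).round(4),'n',len(e),'max depth u',np.nanpercentile(u[m],99.5).round(4))
    return np.median(e)
E
python3 - <<'E'
from h import *
grab('wrist','wrist2');grab('scene','scene2')
for t in('wrist0','wrist1','wrist2'): front(t)
t=tabs('wrist2'); tabs('scene2'); print(arm.observe()['force'],arm.observe()['position'])
E
```

```text
wrist0 front edge u 0.0611 n 46 max depth u 0.059
wrist1 front edge u 0.09 n 105 max depth u 0.0903
wrist2 front edge u 0.1393 n 105 max depth u 0.1399
wrist2 red [421.  99.] top-plane rect mm [641.1  50.6] [13.2 27. ] 84.4 depth z 0.0068
wrist2 green [419.3 160.8] top-plane rect mm [639.9   6.1] [13.  19.8] 84.4 depth z 0.0068
scene2 red [366.3 241. ] top-plane rect mm [628.9  49.2] [18.4 62.7] 82.6 depth z 0.0079
scene2 blue [317.2 259.9] top-plane rect mm [615.8 -86.2] [14.5 56.1] 83.0 depth z 0.0077
scene2 green [350.1 247. ] top-plane rect mm [625.1   3. ] [15.2 58.1] 84.1 depth z 0.0079
[ 0.7085995  -0.62179275  0.23515621] [ 0.56372703 -0.0198605   0.16174847]
```

{"api": "carry_out", "payload": {"plan": [[0.03,0.3,0,0,0],[0.06,0.6,0,0,0],[0.09,0.9,0,0,0],[0.12,1.2,0,0,0],[0.135,1.35,0,0,0],[0.14,1.4,0,0,0]]}}

```text
clock: 5.25
position: [0.5652, -0.0049, 0.1618]
ee_rot: [-2.324, -2.109, -0.001]
force: [-0.4, 0.1, -0.5]
width: 0.007
```

```bash
cat > look.py <<'E'
import sys
from h import *
t=sys.argv[1]; grab('wrist',t); f=front(t); r=tabs(t)['red']; ru=(r[0]*.101+r[1]*.995)/1000
s=arm.observe(); p=s['position']; fu=p[0]*.101+p[1]*.995
print('remaining mm',((ru-(f-.045))*1000).round(2),'front-finger mm',((f-fu)*1000).round(2),np.round(s['force'],2))
E
python3 look.py wrist3
```

```text
wrist3 front edge u 0.1553 n 105 max depth u 0.1556
wrist3 red [422.3 119.9] top-plane rect mm [644.2  50.4] [13.6 20.9] 84.4 depth z 0.0068
wrist3 green [414.9 179.7] top-plane rect mm [637.    6.5] [13.4 25.6] 84.5 depth z 0.0069
remaining mm 4.92 front-finger mm 103.28 [0.15 0.15 0.28]
```

{"api": "carry_out", "payload": {"plan": [[0.01,0.05,0,0,0],[0.01,0.1,0,0,0],[0.015,0.15,0,0,0],[0.015,0.15,0,0,0]]}}

```text
clock: 5.7
position: [0.5654, -0.0035, 0.1618]
ee_rot: [-2.324, -2.109, -0.0]
force: [-0.5, 0.0, 0.5]
width: 0.003
```

```bash
python3 look.py wrist4
```

```text
wrist4 front edge u 0.1587 n 105 max depth u 0.1591
wrist4 red [422.5 121.9] top-plane rect mm [644.6  50.7] [12.9 20.1] 84.4 depth z 0.0069
wrist4 green [411.3 182. ] top-plane rect mm [630.1   7.4] [12.7 39.5] 84.5 depth z 0.0069
remaining mm 1.78 front-finger mm 105.21 [0.43 0.25 0.36]
```

{"api": "carry_out", "payload": {"plan": [[0,0,0,0,0],[0,0,0,0,0],[0,0,0,0,0]]}}

```text
clock: 6.05
position: [0.5654, -0.0037, 0.1618]
ee_rot: [-2.324, -2.109, -0.0]
force: [0.6, 0.4, 0.1]
width: 0.006
```

```bash
python3 look.py wrist5
```

```text
wrist5 front edge u 0.1589 n 106 max depth u 0.1594
wrist5 red [422.5 121.9] top-plane rect mm [644.6  50.5] [12.9 20.1] 84.4 depth z 0.0069
wrist5 green [410.9 182.2] top-plane rect mm [630.1   7.2] [12.7 39.6] 84.4 depth z 0.0068
remaining mm 1.49 front-finger mm 105.41 [0.62 0.3  0.14]
```

It clicked. The camera jumped about 3 mm ahead of the finger and stands still there with no contact force. I back off, rise and check the index line from the +x side.

{"api": "carry_out", "payload": {"plan": [[-0.1,-1,0,0,0],[-0.3,-3,0,0,0],[-0.3,-3,4,0,0],[-0.3,-3,9,0,0],[-0.3,-3,13,0,0],[4,0,13,0,0],[8,2,13,0,0],[11.5,3.4,13,0,0],[11.5,3.4,13,0,0],[11.5,3.4,13,0,0]]}}

```text
clock: 7.1
position: [0.6804, 0.0298, 0.2908]
ee_rot: [-2.324, -2.109, 0.002]
force: [-0.6, -0.2, 0.3]
width: 0.003
```

Run:
```python
from h import *
grab('wrist','w6');grab('scene','s6');tabs('w6');tabs('s6');front('w6')
a=cv2.imread('pics/w6.png')[60:260,80:400]
cv2.imwrite('pics/c6.png',cv2.resize(a,None,fx=2.5,fy=2.5,interpolation=cv2.INTER_CUBIC))
```

```text
w6 red [279.1 154.4] top-plane rect mm [629.3  52.3] [13.9 52.8] 84.5 depth z 0.0067
w6 green [278.5 192.6] top-plane rect mm [628.    8.1] [12.3 45. ] 84.5 depth z 0.0067
s6 red [366.2 241. ] top-plane rect mm [631.2  48.3] [20.5 56.5] 83.3 depth z 0.0078
s6 blue [317.3 260. ] top-plane rect mm [618.9 -86.6] [14.5 49.7] 83.0 depth z 0.0081
s6 green [350.3 247.4] top-plane rect mm [627.5   2.7] [15.5 50.1] 86.1 depth z 0.0081
w6 front edge u 0.1604 n 57 max depth u 0.1598
```

View pics/c6.png

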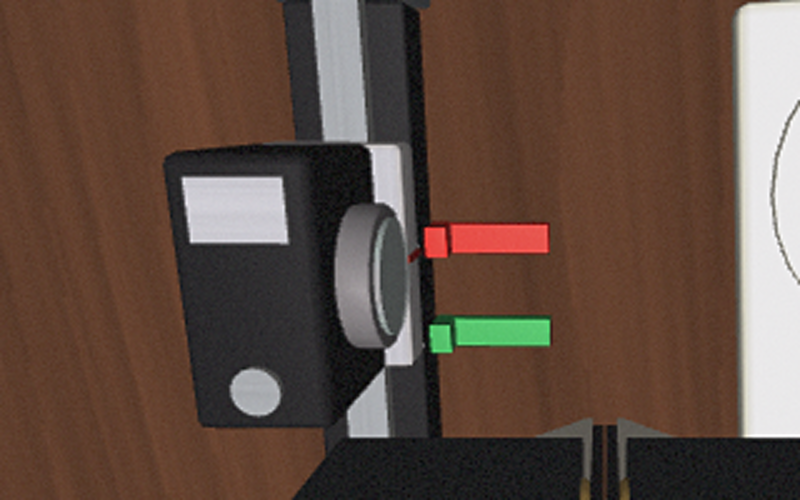

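Run:
```python
from h import *
im,d,C=load('w6')
for uv in((247.2,160.4),(245.4,161.8),(243.8,163.8)):
    for z in(.042,.05):
        w=ray(C,*uv,z); print(uv,z,w.round(4),'u',(w[0]*.101+w[1]*.995).round(4),'v',(w[0]*.995-w[1]*.101).round(4))
print('red u',.101*.6293+.995*.0523, 'v',.995*.6293-.101*.0523)
h=cv2.cvtColor(im,cv2.COLOR_RGB2HSV)[150:175,235:262]; m=((h[...,0]<8)|(h[...,0]>172))&(h[...,1]>110)
print([(235+x,150+y,*im[150+y,235+x]) for y,x in np.argwhere(m) if x<15])
P=cloud(C,d); print(P[161,245].round(4),P[160,247].round(4),P[163,244].round(4))
```

```text
(247.2, 160.4) 0.042 [0.6034 0.0543 0.042 ] u 0.115 v 0.5949
(247.2, 160.4) 0.05 [0.6053 0.0555 0.05  ] u 0.1164 v 0.5967
(245.4, 161.8) 0.042 [0.6012 0.053  0.042 ] u 0.1135 v 0.5929
(245.4, 161.8) 0.05 [0.6033 0.0542 0.05  ] u 0.1149 v 0.5948
(243.8, 163.8) 0.042 [0.5992 0.0511 0.042 ] u 0.1114 v 0.5911
(243.8, 163.8) 0.05 [0.6013 0.0523 0.05  ] u 0.1128 v 0.593
red u 0.1155978 v 0.6208712
[(np.int64(249), np.int64(151), np.uint8(91), np.uint8(24), np.uint8(26)), (np.int64(249), np.int64(152), np.uint8(84), np.uint8(24), np.uint8(25)), (np.int64(249), np.int64(153), np.uint8(84), np.uint8(31), np.uint8(32)), (np.int64(249), np.int64(154), np.uint8(79), np.uint8(20), np.uint8(23)), (np.int64(249), np.int64(155), np.uint8(84), np.uint8(30), np.uint8(30)), (np.int64(249), np.int64(156), np.uint8(76), np.uint8(16), np.uint8(18)), (np.int64(249), np.int64(157), np.uint8(77), np.uint8(22), np.uint8(21)), (np.int64(249), np.int64(158), np.uint8(81), np.uint8(33), np.uint8(26)), (np.int64(247), np.int64(159), np.uint8(62), np.uint8(37), np.uint8(33)), (np.int64(248), np.int64(159), np.uint
[... 809 characters left out ...]
nt8(65), np.uint8(16), np.uint8(18)), (np.int64(245), np.int64(162), np.uint8(68), np.uint8(22), np.uint8(21)), (np.int64(246), np.int64(162), np.uint8(68), np.uint8(13), np.uint8(14)), (np.int64(247), np.int64(162), np.uint8(46), np.uint8(25), np.uint8(25)), (np.int64(243), np.int64(163), np.uint8(137), np.uint8(63), np.uint8(58)), (np.int64(244), np.int64(163), np.uint8(65), np.uint8(16), np.uint8(11)), (np.int64(245), np.int64(163), np.uint8(69), np.uint8(23), np.uint8(23)), (np.int64(243), np.int64(164), np.uint8(140), np.uint8(63), np.uint8(56)), (np.int64(244), np.int64(164), np.uint8(66), np.uint8(23), np.uint8(15))]
[0.6044 0.0559 0.0553] [0.6042 0.0553 0.0459] [0.6042 0.0546 0.0598]
```

The index line's foot (crop 418,251) is at u = 115.0 mm, against 115.6 mm for the red tab. The camera is in its notch. On to the button.

{"api": "carry_out", "payload": {"plan": [[-4,-4,0,0,0],[-7,-8,0,0,0],[-10,-13,0,0,0],[-13,-18,0,0,0],[-15,-23,0,0,0],[-17,-28,0,0,0],[-19,-33,0,0,0],[-20,-38,0,0,0],[-20.2,-42,0,0,0],[-20.2,-42,0,0,0],[-20.2,-42,0,0,0]]}}

```text
clock: 8.3
position: [0.4736, -0.3965, 0.2921]
ee_rot: [-2.336, -2.099, 0.005]
force: [-0.8, -0.7, -0.2]
width: 0.003
```

```bash
cat > btn.py <<'E'
import sys
from h import *
t=sys.argv[1]; grab('wrist',t); im,d,C=load(t); h=cv2.cvtColor(im,cv2.COLOR_RGB2HSV); P=cloud(C,d)
m=((h[...,0]>=20)&(h[...,0]<=35)&(h[...,1]>140)&(h[...,2]>140)).astype(np.uint8)
n,l,st,ce=cv2.connectedComponentsWithStats(m)
for i in range(1,n):
    if st[i,4]<150: continue
    z=np.nanpercentile(P[l==i][:,2],60); tp=(l==i)&(P[...,2]>z-.003); c=np.argwhere(tp)[:,::-1].mean(0); w=ray(C,*c,z)
    W=np.array([ray(C,a,b,z)[:2] for a,b in np.argwhere(tp)[:,::-1]])
    print(t,c.round(1),st[i],'top',w.round(4),'diam',np.ptp(W,0).round(4))
s=arm.observe(); print(s['position'],s['clock'])
E
python3 btn.py b1
```

```text
[ 0.47506658 -0.39351006  0.29194311] 8.35
```

View pics/b1.png

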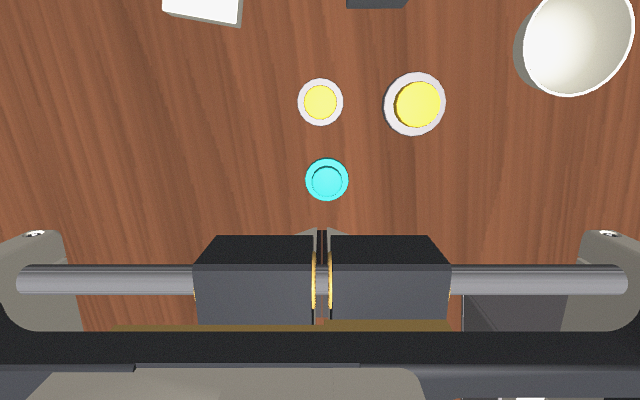

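The view shows the small yellow button at (320,102), the large one at (418,104) and the turquoise one at (327,180). I loosen the mask and take a second, lower view.

```bash
sed -i 's/>140)&(h\[...,2\]>140/>90)\&(h[...,2]>180/' btn.py; python3 btn.py b2
```

```text
b2 [416.5 107.9] [ 395   85   44   46 1560] top [ 0.5808 -0.3341  0.0295] diam [0.045  0.0455]
b2 [318.9 105.4] [303  89  33  34 869] top [ 0.4791 -0.321   0.0219] diam [0.0346 0.0344]
[ 0.47627728 -0.39148923  0.29189558] 8.4
```

{"api": "carry_out", "payload": {"plan": [[0,0.3,-4,0,0],[0,0.3,-8,0,0],[0,0.3,-8,0,0],[0,0.3,-8,0,0],[0,0.3,-8,0,0]]}}

```text
clock: 8.9
position: [0.4774, -0.3886, 0.2143]
ee_rot: [-2.33, -2.108, -0.001]
force: [0.4, 0.6, 0.4]
width: 0.002
```

```bash
python3 btn.py b3
python3 - <<'E'
from h import *
# height by two-view triangulation from printed centres is done below via masks' centroids
im,d,C=load('b3');P=cloud(C,d)
h=cv2.cvtColor(im,cv2.COLOR_RGB2HSV)
# housing heights around button
b=np.array([.478,-.323])
r=np.hypot(P[...,0]-b[0],P[...,1]-b[1])
for a in range(0,36,3):
    k=(r>a/1000)&(r<(a+3)/1000); print(a,np.nanmedian(P[k][:,2]).round(4),end='; ')
E
```

```text
b3 [439.6 115.9] [ 412   88   56   57 2482] top [ 0.5807 -0.334   0.0295] diam [0.0452 0.0452]
b3 [315.4 112.1] [ 295   91   42   43 1368] top [ 0.4791 -0.3209  0.0219] diam [0.0346 0.0346]
[ 0.47738094 -0.38881973  0.21432897] 8.95
0 0.0219; 3 0.0219; 6 0.0218; 9 0.0218; 12 0.0217; 15 0.0212; 18 0.0111; 21 0.0108; 24 0.0106; 27 0.229; 30 0.2325; 33 0.235;
```

Both views agree on the small button's top: (0.479, −0.321, 0.022), about 35 mm across. The housing is lower, at 0.011. I hover 2 cm above it first.

{"api": "carry_out", "payload": {"plan": [[0.2,3.5,0,0,0],[0.2,6.8,0,0,0],[0.2,6.8,-3.5,0,0],[0.2,6.8,-7,0,0],[0.2,6.8,-10,0,0],[0.2,6.8,-10.6,0,0],[0.2,6.8,-10.6,0,0],[0.2,6.8,-10.6,0,0],[0.2,6.8,-10.6,0,0]]}}

```text
clock: 9.85
position: [0.4804, -0.3215, 0.1102]
ee_rot: [2.328, 2.105, 0.002]
force: [-0.1, 0.5, -0.4]
width: 0.006
```

{"api": "carry_out", "payload": {"plan": [[0,0,-1.0,0,0],[0,0,-1.8,0,0],[0,0,-2.1,0,0],[0,0,-2.3,0,0],[0,0,-2.5,0,0],[0,0,-2.7,0,0],[0,0,-2.8,0,0],[0,0,-2.85,0,0],[0,0,-2.85,0,0],[0,0,-2.85,0,0]]}}

```text
clock: 10.85
position: [0.4801, -0.3213, 0.0819]
ee_rot: [2.328, 2.105, 0.002]
force: [-3.0, 2.8, 5.4]
width: 0.004
```

The force reads 5.4 N with the tip about 6 mm below the released top. I go slightly deeper to bottom it out, then release.

{"api": "carry_out", "payload": {"plan": [[0,0,-0.05,0,0],[0,0,-0.1,0,0],[0,0,-0.13,0,0],[0,0,-0.13,0,0],[0,0,-0.13,0,0]]}}

```text
clock: 11.35
position: [0.4801, -0.3213, 0.0816]
ee_rot: [2.328, 2.105, 0.003]
force: [-4.1, 3.0, 15.4]
width: 0.001
```

It's bottomed out: the force rose to 15 N with no further travel. I lift off and move to look at the button and the camera again.

{"api": "carry_out", "payload": {"plan": [[0,0,0.5,0,0],[0,0,1.5,0,0],[0,0,5,0,0],[0,0,10,0,0],[0,0,15,0,0],[0,0,20,0,0],[0,-4,21,0,0],[0,-7,21,0,0],[0,-7,21,0,0],[0,-7,21,0,0],[0,-7,21,0,0]]}}

```text
clock: 12.45
position: [0.4804, -0.3902, 0.2914]
ee_rot: [2.327, 2.107, 0.003]
force: [0.3, -0.1, 1.0]
width: 0.006
```

```bash
python3 btn.py b4
python3 - <<'E'
from h import *
grab('scene','s7')
for t in('s6','s7'):
    im,d,C=load(t);P=cloud(C,d);u=P[...,0]*.101+P[...,1]*.995;v=P[...,0]*.995-P[...,1]*.101
    m=(P[...,2]>.129)&(P[...,2]<.139)&(v<.6)&(v>.53)&(u>.05)&(u<.2); print(t,m.sum(),np.percentile(u[m],[2,50,98]).round(4))
a=cv2.imread('pics/s6.png').astype(int);b=cv2.imread('pics/s7.png').astype(int)
im=cv2.imread('pics/s7.png')[150:350,150:450];cv2.imwrite('pics/c7.png',cv2.resize(im,None,fx=2.6,fy=2.6,interpolation=cv2.INTER_CUBIC))
print(arm.observe()['force'])
E
```

```text
b4 [410.4 112. ] [ 389   90   44   45 1541] top [ 0.5808 -0.3341  0.0295] diam [0.0453 0.0454]
b4 [313.1 108.9] [297  92  33  34 867] top [ 0.4792 -0.3209  0.0219] diam [0.0347 0.0343]
[ 0.4804796  -0.39002096  0.29140882] 12.5
s6 504 [0.0682 0.1047 0.1441]
s7 571 [0.0684 0.1098 0.1537]
[-0.16833198  0.3728121   0.2402154 ]
```

View pics/c7.png

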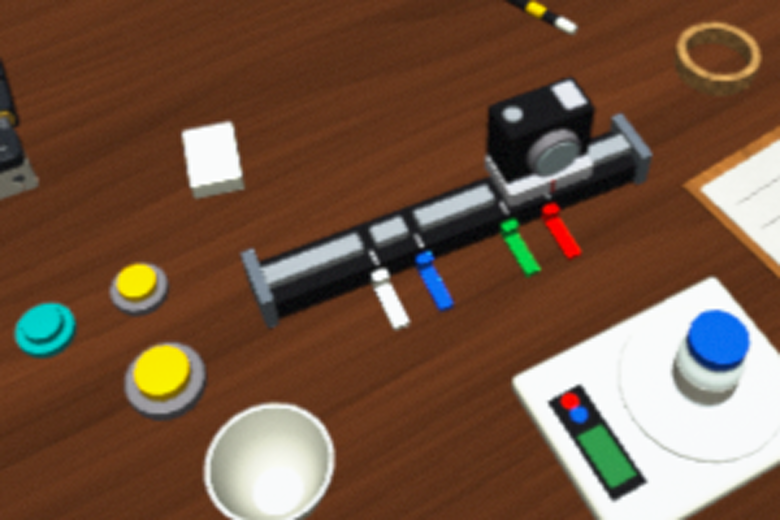

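The crop shows the camera abreast of the red tab, with its mark at crop (553,187) and the lug at (550,210). The button is back up at z = 0.0219 and nothing else has moved. I'm handing in.

```bash
python3 -c "from cell import arm; print(arm.sign_off())"
```

```text
the job is handed in; nothing more can be done
None
```

I pushed the camera with closed fingertips, through the green notch and on until it clicked into the red-tab notch. I then pressed the smaller yellow button fully down and released it, and handed in at about 12.5 s. No verdict was reported.

- **Camera in notch:** as it clicked, it jumped about 3 mm ahead of the finger and stayed there with no contact force. From the wrist camera, the index line was 0.6 mm from the middle of the red tab, measured along the rail. I took that before the press. Afterwards the scene picture showed the camera still abreast of the red tab.
- **Button:** it bottomed out, with the force rising from 5 to 15 N and no further travel. Its top then measured 21.9 mm high, the same as before the press.
- **Rest of the bench:** nothing looked moved in the last scene picture, judged by eye. The arm was clear of everything.
- **Checks that disagreed:**
  - While the finger was still behind the camera, a rougher reading from the camera's front top edge put it 1.5 mm short of the tab. That is within the roughly 2 mm calibration error.
  - In the scene view, the far edge of the camera's top read about 10 mm further along after the press than before. The near edge agreed to 0.2 mm. In the earlier picture the arm was above that area and probably hid part of the top, so I did not treat it as movement.

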